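# Close the two-stage board test fixture

### The job

Get the circuit board in the test fixture ready for its full test by pushing with the fingertips: push the board along its guides until it is fully home against the rear stops, then push the press lever away from the operator, past the first detent, all the way to its second stop. Just push: do not pick the board up, and leave the other things on the bench where they are.

Things in the scene. Friction and masses are not known exactly. Their poses are not given: they have to be found in the camera images.
- fixture: Board test fixture fixed to the bench: grey box 240 mm (x) by 250 mm (y), alloy top at z = 70 mm. Origin: centre of its underside. x points from its open front (operator and robot side) to its rear, y to the operator's left. A sprung black frame on it (top at z = 88 mm, gives under about 11 N from above) carries the board between edge guides along x. Press lever on the right (-y) side.
- board_front (a point): Middle of the front face of the grey terminal strip along the board's front edge, the face to push: 70 mm wide (y), 15 mm high, centred on this point. Axes as the board's, x to the rear. The board is green, loose, 140 x 110 x 3 mm, 0.15 to 0.3 kg; slides with 1 to 3 N; starts 20 to 40 mm short of home. The frame's surface in front of and under it is 10 mm below this point.
- home (a point): Fixed point of the fixture where board_front is when the board is home, its rear edge hard against two steel stop pins. In the fixture frame: x = -85, y = 0, z = 98.5 mm (before the lever is pushed; pressed, the board sits 12 mm lower).
- plate (a point): Centre of the top of the pressure plate (alloy frame, clear pane, four pushers) over the rear of the board, lever at rest; fixed point, fixture frame x = 15, y = 0, z = 136 mm. The plate spans x = -47 to 77, y = -115 to 115 mm and comes down 25 mm with the lever. Its four columns end at z = 155 mm (x = -35 and 65, y = -100 and 100 mm).
- lever (a joint): Press lever's angle, rad, growing as the knob goes to the rear (+x). 0: rest, leaning 0.6 rad to the front. 0.62: first detent, pushers just meet the board. 1.14: second stop, a hard end, leaning 0.54 rad to the rear, board fully pressed. Sprung into all three: leaving rest takes up to 16 N at the knob, the first detent 10 N; beyond 0.31 and 0.95 it snaps on to the next and stays.
- knob (a point): Centre of the black ball knob, 34 mm diameter, at the end of the press lever, a 10 mm steel rod. It swings in the plane y = -160 mm of the fixture frame, 140 mm from pivot: at lever angle a it is at x = -20 + 140 sin(a - 0.6), z = 50 + 140 cos(a - 0.6) mm of the fixture frame.
- pivot (a point): Fixed point on the lever's turning axis (which runs along the fixture's y), level with the knob's plane: x = -20, y = -160, z = 50 mm in the fixture frame.
- spray_can: Bystander: white contact-cleaner can, 52 mm diameter, 170 mm tall, upright; origin at the centre of its underside.
- meter: Bystander: grey multimeter lying on its back, 150 x 75 x 42 mm; origin at the centre of its underside, x along its length.
- driver: Bystander: small screwdriver lying on the bench, 170 mm long, handle 26 mm thick; origin at its middle on the bench, x along it.
- solder: Bystander: solder spool standing on its flange, 56 mm diameter, 40 mm tall; origin at the centre of its underside.
Things that resemble listed ones, but are neither listed nor needed, are in the scene too. There is more than one size of the part that bears board_front; the job needs the smallest.

How it is judged (in metres and radians):
On the way, in this order (a step that is already met when the one before it is completed fails the run):
1. the board is fully home against its rear stops, with the lever still at rest (x of board_front in the frame of fixture above -0.088 m and value of joint lever below 0.25 rad), for 0.2 s.
2. the lever is past the first detent and at its second stop (value of joint lever above 1.08 rad), for 0.2 s.
At the end, for the whole second after the job is handed in: The board lies within 3 mm of its rear stops, the lever rests at its second stop (above 1.08 rad of 1.14), and the board is at rest (x of board_front in the frame of fixture above -0.088 m and value of joint lever above 1.08 rad and linear speed of board below 0.02 m/s); the robot touches nothing.
It fails at once if the board is lifted out of its guides (more than 8 mm up) (z of board_front in the frame of fixture above 0.1065 m).
It fails at once if the lever is pushed before the board is home (value of joint lever above 0.3 rad and x of board_front in the frame of fixture below -0.09 m).
It fails at once if another thing on the bench is moved more than 20 mm (distance of any of spray_can, meter, driver, solder from where it was at the start of the episode above 0.02 m).
It also fails if it takes over 48 s, if anything falls off the work surface, if the arm or the gripper's body presses on something with over 40 N, if the wrist force passes 120 N, or if a joint passes its speed limit or range.

### The arm

A 6-joint arm with a two-finger parallel gripper is mounted at the origin on the work surface. World frame = base frame: x ahead of the robot, y to its left, z up, the work surface at z = 0. Lengths are in m, angles in degrees, forces in N, time in s.
With the tool pointing down it reaches from about 0.35 to 0.875 m from the base axis. Payload 4.2 kg.
Tool frame: the origin (TCP) lies on the centre line of the jaws, within the pads' length; the fingertips stand 8 mm ahead of it and the grasp point (between the pads) lies 11 mm behind it; x points along the fingers, z is the direction in which the jaws open and shut, and the axes are right-handed (so a half turn about x gives the same grasp; the last joint's range is limited). The gripper opens to 87 mm and grips with 3 to 60 N. Pads are 19 mm wide; open, the fingers measure 117 mm over their backs; the gripper's body (75 mm by 190 mm) begins 51 mm behind the grasp point.
Start: joints at [81.738, 22.042, 0.453, 0, -68.411, -14.817], TCP at [0.245, 0.575, 0.231] pointing down, gripper open.
Joint ranges: [-179.83, 179.83], [-69.29, 118.12], [-61.27, 80.66], [-181.25, 117.63], [-171.15, -9.14], [-177.46, 177.46]. Speed limits (degrees/s): [159.86, 159.86, 180, 180, 180, 180].

### API

Orientations are given as a 3x3 rotation matrix whose columns are the frame's x, y, z axes.
In Python, from cell import robot gives the robot as it stands. The module is installed in compiled form; this text tells all that it offers.
- The arm moves only by the tool servo_tool, never from a script. Its argument "increments" is a list of rows, each a list of 3 entries, a list of its own where there are three numbers: the turn, a rotation vector about the tool's x, y, z in rad, then the shift along the tool's x, y, z in m, then the finger opening in m, from 0 to 0.087. A call has 1 to 20 rows; each row shifts and turns the commanded pose from where the row before left it, along the tool's axes as they then stand; what a row does not reach is not made up. A row lasts 1/12 s, in which the tool goes at most 41.7 mm and 7.16 degrees, less where a joint would pass 70% of its speed; a pose out of reach is approached as far as the arm can. A call with a gripper value outside its range is refused whole. The fingers move at their own pace and stop on an object; "force" is the grip in N (left out, the last holds). Time passes only in rows, so rows that do not move let the fingers close. It gives the time, the measured TCP pose, the force and the opening at its end, in the units of the state.
- robot.observe(): the state, without advancing time (a new reading comes with each control period).
- robot.get_image(name): name is "scene" or "side" or "wrist"; returns the picture (384x512x3 uint8, red, green, blue); there is no depth.
- robot.camera_params(name): a dict with "fx", "fy", "cx", "cy" (pixels), "dist_coeffs" ([k1, k2, p1, p2, k3] as OpenCV has them; the pictures are not rectified), "origin" and "orientation" of the camera in the world; the wrist camera has in their place "tool_from_camera" (4x4, takes a point from camera to tool coordinates, whose origin is the TCP and whose axes are the tool frame's). Camera axes: x right, y up, looking along -z (the intrinsics and any distortion apply to the point x, -y, -z); pixel columns grow to the right and rows downward; lengths in m; the calibration is good to about 2 mm. A picture is of the moment at which its call begins: read the wrist's pose just before it. camera_params takes no time and is no camera call.
- robot.close_job(): hands the job in, once; it reports no verdict.
The state is a dict: "time": time; "joints": joint angles; "joint_vel": joint speeds; "effort": joint torques, N m; "eef_pos": TCP position; "orientation": TCP orientation; "ft_force": force on the tool from outside, world axes, zero at the start; "ft_torque": the same for the moment, N m; "finger_gap": finger opening in m.
Only numpy, scipy, OpenCV 4.12 (cv2) and the standard library are available. Lean on these libraries where they do the work, as an engineer would, in place of code of your own. Each camera call takes 0.05 s, during which the arm holds its last target. There are 200 camera calls.

## Working session

There is one attempt and no reset: what is moved stays moved. The work goes in short steps, Python scripts to look and compute and a tool call to move; the robot and the scene stay as the last step left them, time stands still between calls to the robot, and variables do not carry over. Pictures are saved under pics/ and viewed, about 8 in all and at most 12, crops included, and the job is handed in when it is done.

Besides the shell and the picture viewer there is one more tool, called after "Emit:" as name([rows], argument=value, ...), one row to a line, values as JSON. servo_tool: Moves the arm, as the interface text tells. Its arguments: {"type":"object","properties":{"increments":{"type":"array"},"force":{"type":"number"}},"required":["increments"]}

```bash
mkdir -p pics; python3 - <<'E'
from cell import robot
import cv2,numpy as np
o=robot.observe()
print(o['time'],o['eef_pos'],np.round(o['orientation'],3).tolist(),o['finger_gap'])
for n in('scene','side','wrist'):
    cv2.imwrite(f'pics/{n}0.png',robot.get_image(n)[:,:,::-1])
    print(n,{k:np.round(v,4).tolist() for k,v in robot.camera_params(n).items()})
a=[cv2.imread(f'pics/{n}0.png') for n in('scene','side')]
E
```

```text
0.0 [0.24474452 0.57444766 0.22944409] [[-0.001, 0.92, -0.392], [-0.002, -0.392, -0.92], [-1.0, 0.0, 0.002]] 0.08730495803700127
scene {'fx': 445.4993, 'fy': 445.4993, 'cx': 259.9882, 'cy': 194.0841, 'dist_coeffs': [0.0487, 0.0, 0.0, 0.0, 0.0], 'origin': [1.2277, 0.5146, 1.3217], 'orientation': [[-0.6121, -0.6406, 0.4636], [0.7907, -0.5043, 0.3471], [0.0115, 0.579, 0.8152]]}
side {'fx': 375.4018, 'fy': 375.4018, 'cx': 255.4129, 'cy': 188.1513, 'dist_coeffs': [-0.1211, 0.0, 0.0, 0.0, 0.0], 'origin': [0.4707, -0.6945, 0.9483], 'orientation': [[0.9945, 0.0915, -0.0512], [-0.103, 0.76, -0.6417], [-0.0198, 0.6434, 0.7652]]}
wrist {'fx': 315.2694, 'fy': 315.2694, 'cx': 251.3564, 'cy': 186.3387, 'dist_coeffs': [-0.0572, 0.0, 0.0, 0.0, 0.0], 'tool_from_camera': [[0.0007, 0.2549, -0.967, -0.1538], [-0.0, 0.967, 0.2549, 0.0699], [1.0, -0.0001, 0.0007, -0.0002], [0.0, 0.0, 0.0, 1.0]]}
```

View pics/scene0.png

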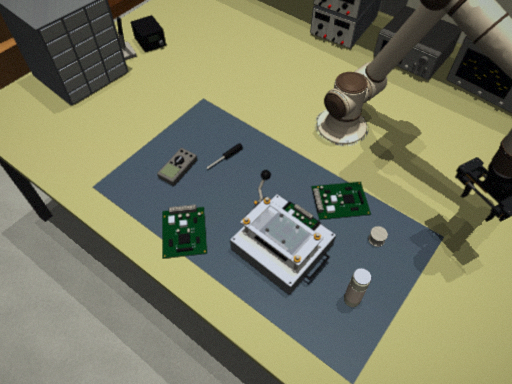

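View pics/side0.png

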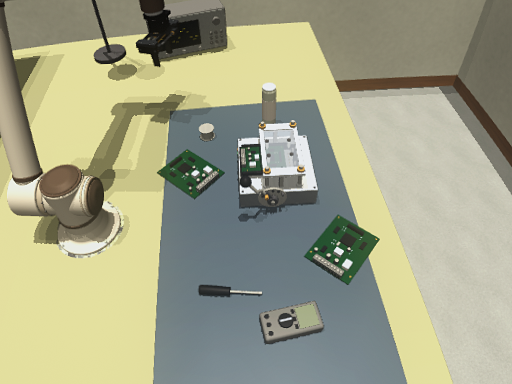

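The scene view shows the fixture at about (285,240), with the board inside it and its grey strip near (290,212). The knob is at (265,175). Two loose green boards at (185,232) and (340,200) are look-alikes. Bystanders: can (358,287), spool (378,236), meter (178,166), driver (225,157). In the side view the fixture is at (277,170), the knob at (245,182), and the loose boards at (190,172) and (342,248). The target is the smallest board, the one inside the fixture. Next is a close crop to check this.

```bash
python3 - <<'E'
import cv2,numpy as np
a=cv2.imread('pics/side0.png')[105:215,190:330]; b=cv2.imread('pics/scene0.png')[160:295,220:345]
a=cv2.resize(a,None,fx=4,fy=4,interpolation=2)[:, :400] if 0 else cv2.resize(a,(560,440),interpolation=2)
cv2.imwrite('pics/crop_side.png',a)
b=cv2.resize(b,(500,540),interpolation=2); cv2.imwrite('pics/crop_scene.png',b)
E
```

```text
(no output)
```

View pics/crop_side.png

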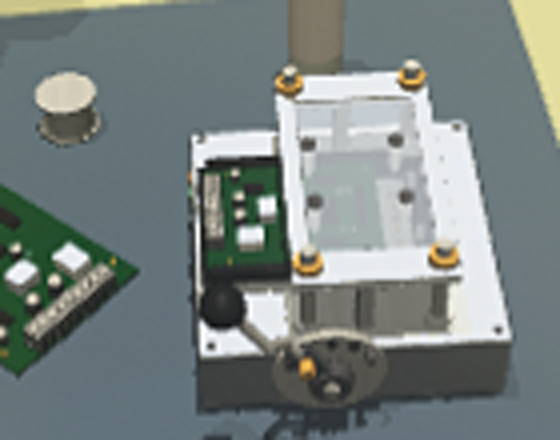

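View pics/crop_scene.png

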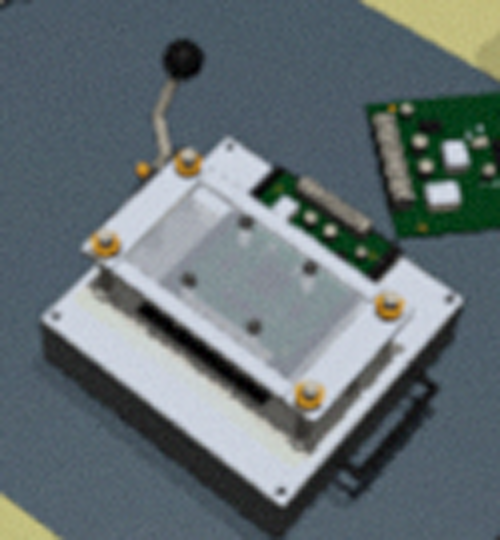

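The crops confirm the choice. The board in the fixture is the small one, with its grey strip at the front (scene crop (340,199), side crop (204,207)). The knob is at scene crop (184,59) and side crop (222,305), so the lever leans to the front. I'll fit the fixture pose from the column tops, box corners and knob.

```bash
cat > h.py <<'E'
import numpy as np,cv2
from cell import robot
def par(n):
    p=robot.camera_params(n); K=np.array([[p['fx'],0,p['cx']],[0,p['fy'],p['cy']],[0,0,1]])
    return p,K,np.array(p['dist_coeffs'])
def pose(n,o=None):
    p,K,d=par(n)
    if n!='wrist': return np.array(p['orientation']),np.array(p['origin'])
    R=np.array(o['orientation']);T=np.array(p['tool_from_camera'])
    return R@T[:3,:3],R@T[:3,3]+o['eef_pos']
F=np.diag([1,-1,-1.])
def proj(n,X,o=None):
    p,K,d=par(n);R,t=pose(n,o);Xc=(np.atleast_2d(X)-t)@R@F
    return cv2.projectPoints(Xc,np.zeros(3),np.zeros(3),K,d)[0][:,0]
def ray(n,uv,z,o=None):
    p,K,d=par(n);R,t=pose(n,o)
    u=cv2.undistortPoints(np.array(uv,float).reshape(-1,1,2),K,d)[:,0]
    D=np.c_[u,np.ones(len(u))]@F@R.T
    return t+D*((z-t[2])/D[:,2])[:,None]
def W(f,P):
    c,s=np.cos(f[2]),np.sin(f[2]);P=np.atleast_2d(P)/1000.
    return P@np.array([[c,-s,0],[s,c,0],[0,0,1]]).T+[f[0],f[1],0]
E
python3 - <<'E'
from h import *
from scipy.optimize import least_squares
k=[-20+140*np.sin(-.6),-160,50+140*np.cos(.6)]
C=[[-35,-100,155],[65,-100,155],[-35,100,155],[65,100,155]]
B=[[-120,-125,70],[120,-125,70],[-120,125,70],[120,125,70]]
sc=np.array([[188,157],[105,238],[390,302],[310,387],[228,138],[42,325],[463,297],[283,510],[184,59]])/4.+[220,160]
sd=np.array([[309,254],[445,245],[290,72],[411,68],[198,356],[512,338],[190,136],[465,122],[222,305]])/4.+[190,105]
P=np.array(C+B+[k])
for sel in (('scene',),('side',),('scene','side')):
    r=lambda f:np.concatenate([(proj(n,W(f,P))-m).ravel() for n,m in(('scene',sc),('side',sd)) if n in sel])
    s=least_squares(r,[.6,0,0],loss='soft_l1');print(sel,s.x,np.degrees(s.x[2]));
print(np.round(s.fun.reshape(-1,2),1).tolist())
f=s.x;np.save('f.npy',f)
for n,uv in(('scene',[340/4+220,199/4+160]),('side',[204/4+190,207/4+105])):
    w=ray(n,[uv],.106)[0];c,q=np.cos(f[2]),np.sin(f[2]);d=w[:2]-f[:2];print(n,w,'fix',c*d[0]+q*d[1],-q*d[0]+c*d[1])
print(W(f,[k,[-85,0,98.5]]))
E
```

```text
('scene',) [ 0.60550186  0.14583279 -0.04502959] -2.580005429618318
('side',) [ 0.60464384  0.14152645 -0.0483907 ] -2.772582674724804
('scene', 'side') [ 0.60497401  0.14438956 -0.04650313] -2.6644329838166785
[[-0.2, -0.5], [-0.2, -0.6], [0.1, -1.1], [-0.1, 0.1], [-0.6, -0.9], [-1.3, -1.5], [0.6, 0.5], [-0.2, -0.0], [-0.6, 0.3], [-0.2, -1.4], [0.0, -1.0], [-0.2, -0.6], [0.1, -1.1], [-0.0, -0.1], [0.3, -0.1], [-0.1, -1.0], [0.1, -1.1], [0.1, 0.2]]
scene [0.49505683 0.15105063 0.106     ] fix -0.11010799067538461 0.001544214462432518
side [0.49516474 0.14621444 0.106     ] fix -0.10977538939030222 -0.0032817287670205025
[[ 0.49859332 -0.010833    0.16554699]
 [ 0.5200659   0.1483409   0.0985    ]]
```

The two views agree within 4 mm. The fixture is at (0.605, 0.144) with yaw -2.7°. The board is about 25 mm short, and its height and size fit the description. I'll move to in front of the strip, still high, with the jaws along the fixture's y.

Emit:
servo_tool([
  [[0,0,0],[0,0.0228,0.0191],0.03],
  [[0,0,0],[0,0.0228,0.0191],0.03],
  [[0,0,0],[0,0.0228,0.0191],0.03],
  [[0,0,0],[0,0.0228,0.0191],0.03],
  [[0,0,0],[0,0.0228,0.0191],0.03],
  [[0,0,0],[0,0.0228,0.0191],0.03],
  [[0,0,0],[0,0.0228,0.0191],0.03],
  [[0,0,0],[0,0.0228,0.0191],0.03],
  [[0,0,0],[0,0.0228,0.0191],0.03],
  [[0,0,0],[0,0.0228,0.0191],0.03],
  [[0,0,0],[0,0.0228,0.0191],0.03],
  [[0,0,0],[0,0.0228,0.0191],0.03],
  [[0,0,0],[0,0.0228,0.0191],0.03],
  [[0,0,0],[0,0.0228,0.0191],0.03],
  [[0,0,0],[0,0.0228,0.0191],0.03],
  [[0,0,0],[0,0.0228,0.0191],0.03],
  [[-0.089,0,0],[0,0,0],0.03],
  [[-0.089,0,0],[0,0,0],0.03],
  [[-0.089,0,0],[0,0,0],0.03],
  [[-0.089,0,0],[0,0,0],0.03],
])

```text
time: 1.82
eef_pos: [0.4607, 0.1503, 0.2303]
orientation: [[-0.001, 0.999, -0.043], [-0.0, -0.043, -0.999], [-1.0, -0.001, 0.0]]
ft_force: [0.8, 0.0, -0.4]
finger_gap: 0.03
```

```bash
cat > st.py <<'E'
from h import *
import sys
f=np.load('f.npy')
def st(o):
    c,s=np.cos(f[2]),np.sin(f[2]);d=o['eef_pos'][:2]-f[:2]
    print('t',round(o['time'],2),'fix mm',np.round([1e3*(c*d[0]+s*d[1]),1e3*(-s*d[0]+c*d[1]),1e3*o['eef_pos'][2]],1),'F',np.round(o['ft_force'],1),'gap',round(o['finger_gap'],4))
    print(np.round(np.array([[c,s,0],[-s,c,0],[0,0,1]])@o['orientation'],3).tolist())
if __name__=='__main__':
    o=robot.observe();st(o)
    for n in sys.argv[2:]:
        cv2.imwrite(f'pics/{n}_{sys.argv[1]}.png',robot.get_image(n)[:,:,::-1])
E
python3 st.py a wrist
```

```text
t 1.82 fix mm [-144.4   -0.8  230.3] F [ 0.8  0.  -0.4] gap 0.03
[[-0.001, 1.0, 0.003], [-0.0, 0.003, -1.0], [-1.0, -0.001, 0.0]]
```

View pics/wrist_a.png

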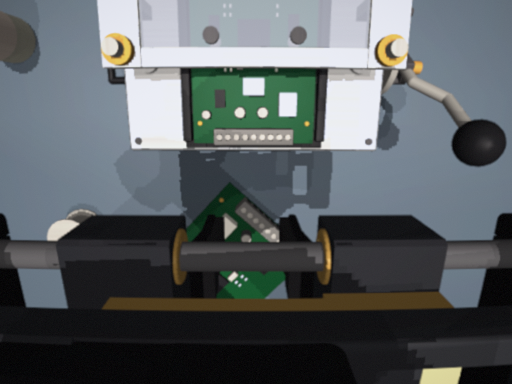

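The wrist view shows the strip from (214,137) to (293,137) with its front edge at row 145. The knob is at (479,143) and the front columns at (117,47) and (392,47). One of the loose boards lies below the fingers on the bench. I'll check these pixels against the fit.

```bash
python3 - <<'E'
from st import *
o=robot.observe()
c,s=np.cos(f[2]),np.sin(f[2])
for uv,z in (([214,145],.091),([293,145],.091),([479,143],.1655),([117,47],.155),([397,45],.155),([131,149],.07),([376,149],.07)):
    d=ray('wrist',[uv],z,o)[0][:2]-f[:2];print(uv,z,np.round(1e3*np.array([c*d[0]+s*d[1],-s*d[0]+c*d[1]]),1))
E
```

```text
[214, 145] 0.091 [-112.3   34.6]
[293, 145] 0.091 [-111.8  -38.9]
[479, 143] 0.1655 [ -99.1 -162.7]
[117, 47] 0.155 [-36.6  92.6]
[397, 45] 0.155 [-33.9 -99.8]
[131, 149] 0.07 [-119.2  121.1]
[376, 149] 0.07 [-117.6 -125.9]
```

Measurements agree with the fit. Descend in front of the strip and approach it.

Emit:
servo_tool([
  [[0,0,0],[0.026,0,0],0.03],
  [[0,0,0],[0.026,0,0],0.03],
  [[0,0,0],[0.026,0,0],0.03],
  [[0,0,0],[0.026,0,0],0.03],
  [[0,0,0],[0.025,0,0],0.03],
  [[0,0,0],[0,0.005,0],0.03],
  [[0,0,0],[0,0.005,0],0.03],
  [[0,0,0],[0,0.005,0],0.03],
  [[0,0,0],[0,0.004,0],0.03],
  [[0,0,0],[0,0.004,0],0.03],
  [[0,0,0],[0,0.004,0],0.03],
  [[0,0,0],[0,0.004,0],0.03],
  [[0,0,0],[0,0.004,0],0.03],
  [[0,0,0],[0,0.004,0],0.03],
  [[0,0,0],[0,0.003,0],0.03],
  [[0,0,0],[0,0,0],0.03],
])

```text
time: 3.2
eef_pos: [0.5036, 0.1489, 0.1015]
orientation: [[0.001, 0.999, -0.047], [0.0, -0.047, -0.999], [-1.0, 0.001, -0.0]]
ft_force: [0.2, -0.8, 0.2]
finger_gap: 0.03
```

```bash
python3 st.py b wrist
```

```text
t 3.2 fix mm [-101.5   -0.2  101.5] F [ 0.2 -0.8  0.2] gap 0.03
[[0.001, 1.0, -0.0], [0.0, -0.0, -1.0], [-1.0, 0.001, -0.0]]
```

View pics/wrist_b.png

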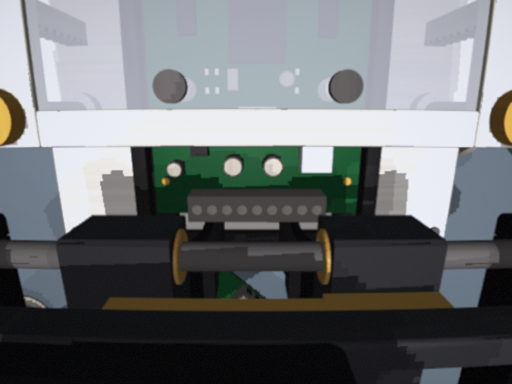

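The strip sits at (257,205) with the fingers just at its front face (row ~222). The board guides are clear. I'll push on in small steps.

Emit:
servo_tool([
  [[0,0,0],[0,0.001,0],0.03],
  [[0,0,0],[0,0.001,0],0.03],
  [[0,0,0],[0,0.001,0],0.03],
  [[0,0,0],[0,0.001,0],0.03],
  [[0,0,0],[0,0.001,0],0.03],
  [[0,0,0],[0,0,0],0.03],
])

```text
time: 3.75
eef_pos: [0.5079, 0.1486, 0.1015]
orientation: [[0.0, 0.999, -0.047], [-0.0, -0.047, -0.999], [-1.0, 0.0, 0.0]]
ft_force: [-0.8, -1.1, 1.4]
finger_gap: 0.0301
```

Emit:
servo_tool([
  [[0,0,0],[0,0.001,0],0.03],
  [[0,0,0],[0,0.001,0],0.03],
  [[0,0,0],[0,0,0],0.03],
])

```text
time: 4.0
eef_pos: [0.5086, 0.1484, 0.1014]
orientation: [[-0.003, 0.999, -0.047], [-0.001, -0.047, -0.999], [-1.0, -0.003, 0.001]]
ft_force: [-6.0, 2.1, 2.9]
finger_gap: 0.03
```

Emit:
servo_tool([
  [[0,0,0],[0,0.001,0],0.03],
  [[0,0,0],[0,0.001,0],0.03],
  [[0,0,0],[0,0,0],0.03],
])

```text
time: 4.25
eef_pos: [0.5088, 0.1482, 0.1011]
orientation: [[-0.006, 0.999, -0.047], [-0.001, -0.047, -0.999], [-1.0, -0.006, 0.002]]
ft_force: [-10.4, 3.5, 6.1]
finger_gap: 0.0303
```

Emit:
servo_tool([
  [[0,0,0],[0,0.001,0],0.03],
  [[0,0,0],[0,0.001,0],0.03],
  [[0,0,0],[0,0.001,0],0.03],
  [[0,0,0],[0,0,0],0.03],
  [[0,0,0],[0,0,0],0.03],
])

```text
time: 4.67
eef_pos: [0.5091, 0.1477, 0.1003]
orientation: [[-0.012, 0.999, -0.047], [-0.002, -0.047, -0.999], [-1.0, -0.012, 0.003]]
ft_force: [-17.3, 6.4, 6.5]
finger_gap: 0.0297
```

```bash
python3 st.py c wrist scene side; python3 - <<'E'
import cv2,numpy as np
a=cv2.resize(cv2.imread('pics/scene_c.png')[180:265,230:335],(630,510),interpolation=2)
cv2.imwrite('pics/crop_c.png',a)
E
```

```text
t 4.67 fix mm [-95.9  -1.1 100.3] F [-17.3   6.4   6.5] gap 0.0297
[[-0.012, 1.0, -0.001], [-0.003, -0.001, -1.0], [-1.0, -0.012, 0.003]]
```

View pics/wrist_c.png

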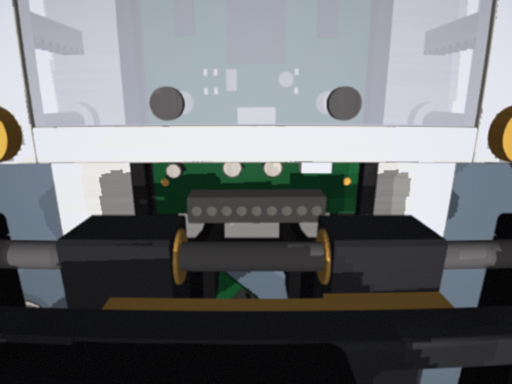

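The force rose to 17 N with under 0.5 mm of motion, far above the 1–3 N sliding force, so the board is against its stops. I'll back off to the earlier viewpoint and measure.

Emit:
servo_tool([
  [[0,0,0],[0,-0.01,0],0.03],
  [[0,0,0],[0,-0.015,0],0.03],
  [[0,0,0],[0,-0.015,0],0.0],
  [[0,0,0],[0,-0.015,0],0.0],
  [[0,0,0],[-0.026,0,0],0.0],
  [[0,0,0],[-0.026,0,0],0.0],
  [[0,0,0],[-0.026,0,0],0.0],
  [[0,0,0],[-0.026,0,0],0.0],
  [[0,0,0],[-0.025,0,0],0.0],
  [[0,0,0],[0,0,0],0.0],
])

```text
time: 5.65
eef_pos: [0.4633, 0.1525, 0.2365]
orientation: [[0.012, 0.999, -0.046], [0.006, -0.046, -0.999], [-1.0, 0.012, -0.006]]
ft_force: [0.2, 0.9, 0.7]
finger_gap: 0.0006
```

```bash
python3 st.py d wrist; python3 - <<'E'
import cv2
cv2.imwrite('pics/crop_d.png',cv2.resize(cv2.imread('pics/wrist_d.png')[20:170,100:400],(800,400),interpolation=2))
E
```

```text
t 5.65 fix mm [-141.9    1.5  236.5] F [0.2 0.9 0.7] gap 0.0006
[[0.012, 1.0, 0.001], [0.007, 0.001, -1.0], [-1.0, 0.012, -0.006]]
```

View pics/crop_d.png

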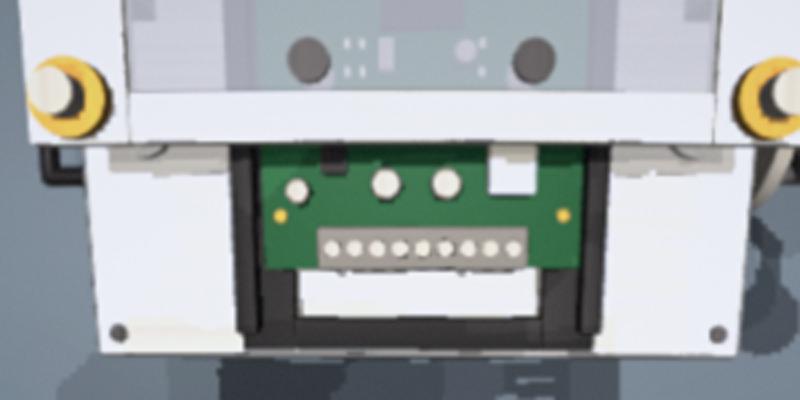

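The crop shows the strip's front edge at row 269 (image row 121), well back from the frame's front edge at row 355 (image row 153). I'll compare it against the known edge.

```bash
python3 - <<'E'
from st import *
o=robot.observe()
c,s=np.cos(f[2]),np.sin(f[2])
for uv,z in (([219,120.9],.091),([297.5,120.9],.091),([133,152.3],.07),([376,152.8],.07),([122,56],.155),([394,56],.155)):
    d=ray('wrist',[uv],z,o)[0][:2]-f[:2];print(uv,z,np.round(1e3*np.array([c*d[0]+s*d[1],-s*d[0]+c*d[1]]),1))
E
```

```text
[219, 120.9] 0.091 [-87.9  31.8]
[297.5, 120.9] 0.091 [-87.8 -40.9]
[133, 152.3] 0.07 [-120.   123.2]
[376, 152.8] 0.07 [-120.2 -125.4]
[122, 56] 0.155 [-39.4  92.6]
[394, 56] 0.155 [-39.4 -98.8]
```

The readings scatter between -86 and -88 mm against a -88 limit, which is too tight. I'll push once more, harder, with the tilt corrected.

Emit:
servo_tool([
  [[0,-0.007,-0.012],[0,0,0.0015],0.03],
  [[0,0,0],[0.027,0,0],0.03],
  [[0,0,0],[0.027,0,0],0.03],
  [[0,0,0],[0.027,0,0],0.03],
  [[0,0,0],[0.027,0,0],0.03],
  [[0,0,0],[0.026,0,0],0.03],
  [[0,0,0],[0,0.01,0],0.03],
  [[0,0,0],[0,0.01,0],0.03],
  [[0,0,0],[0,0.01,0],0.03],
  [[0,0,0],[0,0.008,0],0.03],
  [[0,0,0],[0,0.004,0],0.03],
  [[0,0,0],[0,0.002,0],0.03],
  [[0,0,0],[0,0.002,0],0.03],
  [[0,0,0],[0,0.002,0],0.03],
  [[0,0,0],[0,0.002,0],0.03],
  [[0,0,0],[0,0,0],0.03],
])

```text
time: 7.03
eef_pos: [0.508, 0.1461, 0.0964]
orientation: [[-0.012, 0.999, -0.047], [-0.007, -0.047, -0.999], [-1.0, -0.012, 0.007]]
ft_force: [-1.6, -0.8, 2.2]
finger_gap: 0.0301
```

Emit:
servo_tool([
  [[0,0,0],[0,0.002,0],0.03],
  [[0,0,0],[0,0.002,0],0.03],
  [[0,0,0],[0,0.002,0],0.03],
  [[0,0,0],[0,0,0],0.03],
])

```text
time: 7.37
eef_pos: [0.5088, 0.1455, 0.0948]
orientation: [[-0.023, 0.999, -0.047], [-0.008, -0.047, -0.999], [-1.0, -0.023, 0.01]]
ft_force: [-13.9, 4.8, 7.9]
finger_gap: 0.0299
```

Emit:
servo_tool([
  [[0,0,0],[0,-0.006,0],0.03],
  [[0,0.007,0.012],[-0.006,-0.004,0],0.03],
  [[0,0,0],[0,0,0],0.03],
])

```text
time: 7.62
eef_pos: [0.5037, 0.1465, 0.103]
orientation: [[0.002, 0.999, -0.046], [0.001, -0.046, -0.999], [-1.0, 0.002, -0.001]]
ft_force: [-0.6, 0.0, -0.3]
finger_gap: 0.03
```

```bash
python3 st.py e
```

```text
t 7.62 fix mm [-101.3   -2.6  103. ] F [-0.6  0.  -0.3] gap 0.03
[[0.002, 1.0, 0.0], [0.001, 0.0, -1.0], [-1.0, 0.002, -0.001]]
```

Free of contact, level and at the right height. Now a firm push.

Emit:
servo_tool([
  [[0,0,0],[0,0.003,-0.002],0.03],
  [[0,0,0],[0,0.003,0],0.03],
  [[0,0,0],[0,0.003,0],0.03],
  [[0,0,0],[0,0.003,0],0.03],
  [[0,0,0],[0,0.002,0],0.03],
  [[0,0,0],[0,0,0],0.03],
])

```text
time: 8.12
eef_pos: [0.5094, 0.1475, 0.0992]
orientation: [[-0.02, 0.999, -0.049], [-0.003, -0.049, -0.999], [-1.0, -0.02, 0.004]]
ft_force: [-24.0, 11.7, 9.2]
finger_gap: 0.0303
```

Emit:
servo_tool([
  [[0,0,0],[0,0.002,0],0.03],
  [[0,0,0],[0,0.002,0],0.03],
  [[0,0,0],[0,0.002,0],0.03],
  [[0,0,0],[0,0,0],0.03],
])

```text
time: 8.45
eef_pos: [0.5098, 0.1473, 0.0974]
orientation: [[-0.031, 0.998, -0.05], [-0.004, -0.05, -0.999], [-1.0, -0.031, 0.006]]
ft_force: [-36.0, 17.8, 10.9]
finger_gap: 0.0299
```

At 36 N the tool moved only another 0.4 mm, so the board is hard against the pins. The finger face is at about -85.6 mm, which fits home at -85. Now I'll back off, rise, and move to in front of the knob.

Emit:
servo_tool([
  [[0,0,0],[0,-0.016,0],0.03],
  [[0,0,0],[0,-0.016,0],0.03],
  [[0,0,0],[0,-0.016,0],0.0],
  [[0,0,0],[0,-0.016,0],0.0],
  [[0,0,0],[0,0,0],0.0],
  [[0,0,0],[-0.026,0,0],0.0],
  [[0,0,0],[-0.026,0,0],0.0],
  [[0,0,0],[-0.026,0,0],0.0],
  [[0,0,0],[-0.026,0,0],0.0],
  [[0,0,0],[-0.025,0,0],0.0],
  [[0,0,0],[0,0,0.032],0.0],
  [[0,0,0],[0,0,0.032],0.0],
  [[0,0,0],[0,0,0.032],0.0],
  [[0,0,0],[0,0,0.032],0.0],
  [[0,0,0],[0,0,0.032],0.0],
  [[0,0,0],[0,0,0],0.0],
  [[0,0,0],[0,0,0],0.0],
])

```text
time: 9.87
eef_pos: [0.4535, -0.0108, 0.2312]
orientation: [[0.001, 0.999, -0.05], [-0.0, -0.05, -0.999], [-1.0, 0.001, -0.0]]
ft_force: [0.7, -0.1, -0.3]
finger_gap: 0.0006
```

```bash
python3 st.py f wrist
```

```text
t 9.87 fix mm [-144.1 -162.1  231.2] F [ 0.7 -0.1 -0.3] gap 0.0006
[[0.001, 1.0, -0.004], [0.0, -0.004, -1.0], [-1.0, 0.001, -0.0]]
```

View pics/wrist_f.png

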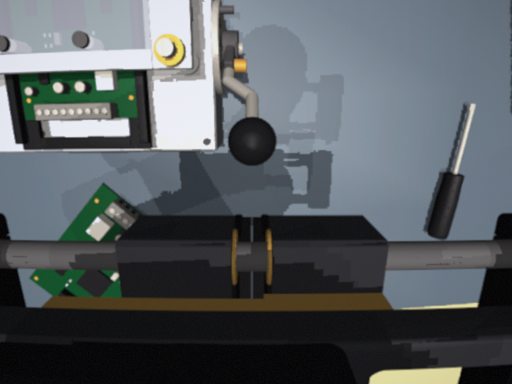

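The knob at (252,141) is centred on the closed fingers (column 252), and the board still sits back in the frame. Lower to knob height, then push the first part.

Emit:
servo_tool([
  [[0,0,0],[0.021,0,0],0.0],
  [[0,0,0],[0.021,0,0],0.0],
  [[0,0,0],[0.021,0,0],0.0],
  [[0,0,0],[0,0.008,0],0.0],
  [[0,0,0],[0,0.006,0],0.0],
  [[0,0,0],[0,0.005,0],0.0],
  [[0,0,0],[0,0.005,0],0.0],
  [[0,0,0],[0,0.005,0],0.0],
  [[0,0,0],[0,0.005,0],0.0],
  [[0,0,0],[0,0.005,0],0.0],
  [[0,0,0],[0,0.005,0],0.0],
  [[0,0,0],[0,0.005,0],0.0],
  [[0,0,0],[0,0.005,0],0.0],
])

```text
time: 11.0
eef_pos: [0.5038, -0.013, 0.1693]
orientation: [[-0.007, 0.999, -0.047], [-0.002, -0.047, -0.999], [-1.0, -0.007, 0.002]]
ft_force: [-7.9, -0.9, 6.4]
finger_gap: 0.0003
```

Emit:
servo_tool([
  [[0,0,0],[0,0.006,0],0.0],
  [[0,0,0],[0,0.006,0],0.0],
  [[0,0,0],[0,0.006,0],0.0],
  [[0,0,0],[0,0.006,0],0.0],
  [[0,0,0],[0,0.006,0],0.0],
])

```text
time: 11.42
eef_pos: [0.5381, -0.013, 0.1685]
orientation: [[0.002, 0.999, -0.047], [0.0, -0.047, -0.999], [-1.0, 0.002, -0.0]]
ft_force: [-0.4, 0.8, -0.3]
finger_gap: 0.0004
```

```bash
python3 st.py g
```

```text
t 11.42 fix mm [ -59.5 -160.4  168.5] F [-0.4  0.8 -0.3] gap 0.0004
[[0.002, 1.0, -0.0], [0.0, -0.0, -1.0], [-1.0, 0.002, -0.0]]
```

The knob has snapped on to the first detent. Pushing on to the second stop.

Emit:
servo_tool([
  [[0,0,0],[0,0.006,0],0.0],
  [[0,0,0],[0,0.006,0],0.0],
  [[0,0,0],[0,0.006,0],0.0],
  [[0,0,0],[0,0.006,0],0.0],
  [[0,0,0],[0,0.006,0],0.0],
  [[0,0,0],[0,0.006,0],0.0],
  [[0,0,0],[0,0.006,0],0.0],
  [[0,0,0],[0,0.006,0],0.0],
  [[0,0,0],[0,0.006,0],0.0],
  [[0,0,0],[0,0.006,0],0.0],
  [[0,0,0],[0,0.005,0],0.0],
  [[0,0,0],[0,0.005,0],0.0],
])

```text
time: 12.42
eef_pos: [0.6068, -0.0168, 0.1672]
orientation: [[-0.001, 0.999, -0.047], [-0.0, -0.047, -0.999], [-1.0, -0.001, 0.0]]
ft_force: [0.4, -0.2, 0.1]
finger_gap: 0.0008
```

Emit:
servo_tool([
  [[0,0,0],[0,0.004,0],0.0],
  [[0,0,0],[0,0.004,0],0.0],
  [[0,0,0],[0,0.004,0],0.0],
  [[0,0,0],[0,0.004,0],0.0],
  [[0,0,0],[0,0,0],0.0],
])

```text
time: 12.83
eef_pos: [0.6216, -0.0176, 0.1681]
orientation: [[-0.004, 0.999, -0.047], [-0.001, -0.047, -0.999], [-1.0, -0.004, 0.001]]
ft_force: [-3.6, 0.3, 3.7]
finger_gap: 0.0008
```

```bash
python3 st.py h
```

```text
t 12.83 fix mm [  24.1 -161.   168.1] F [-3.6  0.3  3.7] gap 0.0008
[[-0.004, 1.0, -0.001], [-0.001, -0.001, -1.0], [-1.0, -0.004, 0.001]]
```

Contact came at 24 mm, as predicted for the second stop. A slight extra push, then back off, rise and look.

Emit:
servo_tool([
  [[0,0,0],[0,0.002,0],0.0],
  [[0,0,0],[0,0.002,0],0.0],
  [[0,0,0],[0,0,0],0.0],
  [[0,0,0],[0,0,0],0.0],
])

```text
time: 13.17
eef_pos: [0.6221, -0.018, 0.1678]
orientation: [[-0.011, 0.999, -0.048], [-0.001, -0.048, -0.999], [-1.0, -0.01, 0.002]]
ft_force: [-11.2, 0.1, 5.5]
finger_gap: 0.0004
```

Emit:
servo_tool([
  [[0,0,0],[0,-0.02,0],0.0],
  [[0,0,0],[0,-0.03,0],0.0],
  [[0,0,0],[0,-0.03,0],0.0],
  [[0,0,0],[0,-0.03,0],0.0],
  [[0,0,0],[0,-0.03,0],0.0],
  [[0,0,0],[0,-0.03,0],0.0],
  [[0,0,0],[-0.03,0,-0.03],0.0],
  [[0,0,0],[-0.03,0,-0.03],0.0],
  [[0,0,0],[-0.03,0,-0.03],0.0],
  [[0,0,0],[-0.03,0,-0.03],0.0],
  [[0,0,0],[0,0,0],0.0],
  [[0,0,0],[0,0,0],0.0],
])

```text
time: 14.17
eef_pos: [0.4635, 0.1103, 0.2881]
orientation: [[0.006, 0.999, -0.044], [0.003, -0.044, -0.999], [-1.0, 0.005, -0.004]]
ft_force: [-0.4, -0.7, -1.1]
finger_gap: 0.0005
```

```bash
python3 st.py i wrist side
```

```text
t 14.17 fix mm [-139.7  -40.7  288.1] F [-0.4 -0.7 -1.1] gap 0.0005
[[0.005, 1.0, 0.003], [0.004, 0.003, -1.0], [-1.0, 0.005, -0.004]]
```

View pics/wrist_i.png

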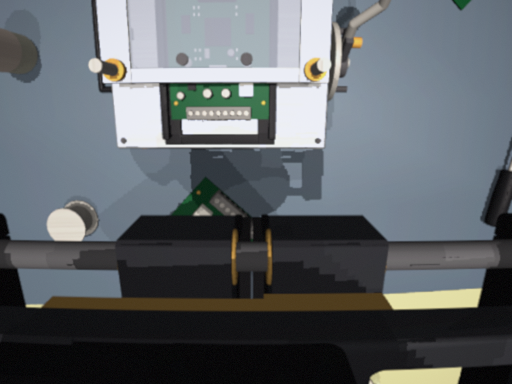

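View pics/side_i.png

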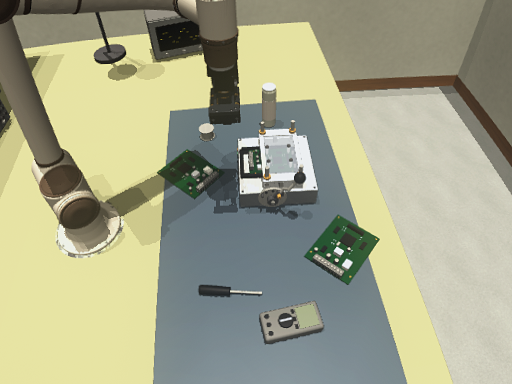

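The wrist view shows the plate down, the strip at (218,113) with its front edge at about row 119, and the lever leaning rearward. The side view shows the knob at (300,178) with the bystanders unmoved. Numeric check:

```bash
python3 - <<'E'
from st import *
o=robot.observe()
for a in (.62,1.0,1.08,1.14): print(a,proj('side',W(f,[-20+140*np.sin(a-.6),-160,50+140*np.cos(a-.6)])))
im=cv2.imread('pics/side_i.png');m=(im.max(2)<45)[165:190,288:315];yx=np.argwhere(m);print('knob',yx.mean(0)[::-1]+[288,165],len(yx))
c,s=np.cos(f[2]),np.sin(f[2])
for uv,z in (([187,119],.079),([250,119],.079),([116,147],.07),([325,148],.07)):
    d=ray('wrist',[uv],z,o)[0][:2]-f[:2];print(uv,np.round(1e3*np.array([c*d[0]+s*d[1],-s*d[0]+c*d[1]]),1))
E
```

```text
0.62 [[275.25731379 173.89914483]]
1.0 [[293.89311158 175.56669656]]
1.08 [[297.43462582 176.52143429]]
1.14 [[299.96253268 177.36356631]]
knob [294.25 177.25] 4
[187, 119] [-88.   29.8]
[250, 119] [-88.2 -41. ]
[116, 147] [-120.4  118. ]
[325, 148] [-122.  -129.3]
```

```bash
python3 -c "
from cell import robot
print(robot.close_job())"
```

```text
the job is handed in; nothing more can be done
None
```

I pushed the board home against its rear stops, then pushed the press lever past the first detent to its second stop, and handed the job in at about 14 s.

- **Board:** a push of up to 36 N moved it only about 0.4 mm more, so it was hard against the pins. The finger contact put board_front at about -85.6 mm (home is -85).
- **Board, by camera:** the wrist camera read about -88 mm raw both before and after pressing. In the last look the box's front edge read about 1 mm too far forward, so the corrected figure is about -87 mm. That is close to the -88 mm limit and disagrees slightly with the contact reading. I trusted the force and contact evidence.
- **Lever:** the fingers met the hard end at 24 mm, where 25 mm was expected. In the side view I read the knob at (300,178) by eye, and the prediction for 1.14 rad is (300,177). My automatic knob mask caught only 4 pixels, so I ignored its result.
- **At the end:** nothing was touching the robot (about 1 N residual force). By eye in the last views, the bystanders had not moved.
- **Slip:** during the second board push the fingertips dipped to about the frame's surface, with about 8 N upward on the tool. I raised them before the firm push.

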